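Close a lamp-canopy clamping jig and lock it with its spring clip

ROBOT

A 6-joint arm with a two-finger parallel gripper is mounted at the origin on the work surface. World frame = base frame: x ahead of the robot, y to its left, z up, the work surface at z = 0. Lengths are in m, angles in rad, forces in N, time in s.
With the tool pointing down it reaches from about 0.325 to 0.9 m from the base axis. Payload 6.1 kg.
Tool frame: the origin (TCP) lies midway between the tips of the shut fingers; the grasp point (between the pads) lies 19 mm behind it (bot.pinch_z is the distance from the TCP to the grasp point, in m); z points along the fingers, y is the line along which they close (so a half turn about z gives the same grasp; the last joint's range is limited). The gripper opens to 85 mm and grips with 20 to 120 N. Pads are 22 mm wide; open, the fingers measure 114 mm over their backs; the gripper's body (76 mm by 85 mm) begins 54 mm behind the grasp point. The pads swing forward as they close: fully open they stand 13 mm farther back than shut.
Start: joints at [-1.439, 0.22, 1.526, -0, 1.395, -0.126], TCP at [0.159, -0.604, 0.231] pointing down, gripper open.
Joint ranges: [-2.98, 2.98], [-0.91, 2.08], [0.09, 2.57], [-1.24, 4.39], [0.2, 2.65], [-2.68, 2.68]. Speed limits (rad/s): [2.57, 2.57, 3.01, 3.14, 3.14, 3.14].

INTERFACE

Orientations are given as a unit quaternion [w, x, y, z].
In Python, from cell import monitor, vision, bot gives the robot as it stands.
- The arm moves only by the tool send_rows, never from a script. Its argument "plan" is a list of rows, each an object with "delta_pos": the shift along the tool's x, y, z in units of 0.75 m (1.0 is 0.75 m), a list of three; "delta_rot": the turn, a rotation vector about the tool's x, y, z in units of 360 degrees (1.0 is 360 degrees), a list of three. A call has 1 to 12 rows; each row shifts and turns the commanded pose from where the row before left it, along the tool's axes as they then stand; what a row does not reach is not made up. A row lasts 1/12 s, in which the tool goes at most 41.7 mm and 7.16 degrees, less where a joint would pass 70% of its speed; a pose out of reach is approached as far as the arm can. A call with a number of a shift or a turn outside -1 to 1 is refused whole. A call with a gripper value outside its range is refused whole. "grip" is the opening, from -1 (shut) to 1 (fully open), set as the call begins (left out, the last holds). The fingers move at their own pace and stop on an object; the grip force is fixed at half the most. Time passes only in rows, so rows that do not move let the fingers close. It gives the time, the measured TCP pose, the force, the opening and the grip force at its end, in the units of the state.
- monitor.get_obs(): the state, without advancing time (a new reading comes with each control period).
- vision.get_image(name): name is "scene" or "side" or "wrist"; returns the picture (480x640x3 uint8, red, green, blue); there is no depth.
- vision.camera_model(name): a dict with "K" (3x3 intrinsics, pixels), "extrinsics" (4x4, takes a point from camera to world coordinates). Camera axes: x right, y down, z forward; pixel columns grow to the right and rows downward; lengths in m; the calibration is good to about 2 mm. A picture is of the moment at which its call begins: read the wrist's pose just before it. camera_model takes no time and is no camera call; for the wrist camera it gives the pose at the moment of the call.
- bot.hand_in(): hands the job in; it is judged then, once.
Trained networks look in the newest picture that a camera, given by its name, has taken for a name from the list of things; names that differ only in an ending like _2 or _b are one class to them, and where a whole thing is asked for, a point or a joint stands for the part that bears it (a point fixed in the world has none). Each returns a list of dicts, best first, with "score" (0 to 1); they miss things now and then, are a little off and sometimes report something else, mostly with a low value. They report only what shows in the picture. A call takes as long as a camera call. They do not tell look-alikes from the thing itself.
- vision.outline_of(thing, camera): "region" (480x640 bool, what is visible of it) and "bbox" ([centre column, centre row, width, height] in pixels, round what is visible of it).
The state is a dict: "time_s": time; "joints": joint angles; "qd": joint speeds; "effort": joint torques, N m; "tool_pos": TCP position; "eef_rot": TCP orientation; "contact_force": force on the tool from outside, world axes, zero at the start; "moment": the same for the moment, N m; "opening": finger opening in m; "grasp_force": force on a finger pad.
Only numpy, scipy, OpenCV 4.12 (cv2) and the standard library are available. Lean on these libraries where they do the work, as an engineer would, in place of code of your own. Each camera call takes 0.05 s, during which the arm holds its last target. There are 200 camera calls.

TASK

Close the clamping jig: take the aluminium top plate by its black grip and lower it, gently and level, over the jig's two guide pins (large hole on the large pin) until it lies fully home on the stop blocks. Then lock it: take the open spring clip from the cardboard tray and push it sideways into the groove of the large pin, just above the plate, until it snaps home, and let go. Do not let the plate drop or tip, and leave the bottle, the tape roll, the small carton and the jar where they stand.

Things in the scene. Friction and masses are not known exactly. Their poses are not given: they have to be found in the camera images.
- jig: Clamping jig fixed to the bench, place varies, yaw within 0.6 rad of 0. Dark steel base 210 x 100 x 25 mm (x, y, z); origin at the centre of its underside (z = 0), z up. On it at x = +65 and -65 mm, two steel stop blocks 34 x 84 mm, tops 55 mm above the bench, each with an upright steel guide pin at its centre; between them a fixed brass lamp canopy, top at 52 mm.
- jig_seat (a point): Point midway between the guide pins at the height of the stop block tops (55 mm above the bench); axes as the jig's. The plate's origin comes here when it is home.
- jig_large_pin (a point): Tip of the large guide pin (jig x = +65 mm), 97 mm above the bench. 20 mm diameter, the top 9 mm tapering to 10 mm. Below the 20 mm head is a round groove (neck 13 mm diameter) from 66.5 to 76.5 mm above the bench; below that a short cone back to 20 mm.
- jig_small_pin (a point): Tip of the small guide pin (jig x = -65 mm), 95 mm above the bench. 16 mm diameter, no groove, the top 8 mm tapering to 8 mm.
- jig_groove (a point): Point on the axis of the large pin, 70 mm above the bench: where clip_seat comes when the clip lies in the groove on the seated plate. Axes as the jig's.
- plate: Loose aluminium top plate 200 x 80 x 12 mm, 0.4 to 0.65 kg, flat on the bench on one side of the jig, yaw within 0.55 rad of 0. Origin at the centre of its underside, x along its length, z up. Through holes on y = 0: 21.6 mm for the large pin at x = +65 mm, 17.6 mm for the small pin at x = -65 mm; fits one way round only. Seated, its top is 67 mm above the bench.
- plate_grip (a point): Point in the plate's black upright grip, 40 mm above the plate's underside at its centre; axes as the plate's. The grip is 60 mm long (x), 16 mm thick (y) and 45 mm high, its top 57 mm above the plate's underside.
- clip: Loose open spring clip of steel, about 70 g, 6 mm thick, flat in the tray, mouth towards the robot within 1.2 rad. Origin under the centre of its seat, z up, +x out of its mouth: push it along its own +x so that the pin enters the mouth. Solid back 34 mm wide from x = -36 to -7 mm, with a black tab on it; two sprung arms, about 29 mm wide overall, reach forward to x = 17 mm.
- clip_seat (a point): Centre of the clip's seat (the pin's axis when home), 3 mm above its underside; axes as the clip's. In front of it, at clip x = 6.5 mm, the arms leave a 9.4 mm throat with a flared mouth; it spreads to let the 13 mm neck in and takes about 4 to 10 N. The pin's 20 mm head cannot pass through the clip.
- clip_tab (a point): Point to grip on the clip's black tab, at clip x = -28 mm, 28 mm above its underside; axes as the clip's. The tab is 16 x 16 mm and stands from 6 to 42 mm above the underside.
- tray: Open cardboard tray, fixed, 150 x 150 mm outside, walls 5 mm thick and 22 mm high, floor 5 mm thick; lies on the other side of the jig from the plate. Origin at the centre of its underside.
- bottle: Bystander: upright white glue bottle, 56 mm diameter, 170 mm tall. Origin at the centre of its underside.
- tape: Bystander: roll of tape lying flat, 90 mm outside diameter, 45 mm high. Origin at the centre of its underside.
- carton: Bystander: small closed carton 36 x 44 x 55 mm high. Origin at the centre of its underside.
- jar: Bystander: upright amber screw-top jar, 52 mm diameter, 70 mm tall. Origin at the centre of its underside.
Not all that is in view belongs to the job. Leave any pink look-alike of the plate alone. Leave any pink look-alike of the clip alone.

How it is judged:
On the way, in this order (a step that is already met when the one before it is completed fails the run):
1. the top plate lies fully home on the stop blocks, over both guide pins (horizontal distance between plate and jig_seat below 0.003 m and z of plate in the frame of jig_seat below 0.0025 m and angle between plate's own z axis and vertical below 0.03 rad), for 0.2 s.
2. the clip is snapped home in the groove of the large pin, above the seated plate (all of step 1 and horizontal distance between clip_seat and jig_groove below 0.004 m and z of clip_seat in the frame of jig_groove between -0.004 and 0.005 m and angle between clip's own z axis and vertical below 0.2 rad), for 0.2 s.
At the end, for the whole second after the job is handed in: The plate's origin is within 3 mm sideways of jig_seat and no more than 2.5 mm above it, tilted less than 0.03 rad; clip_seat is within 4 mm sideways of jig_groove, from 4 mm below to 5 mm above it, the clip tilted less than 0.2 rad; both are at rest (under 0.02 m/s) (all of step 2 and linear speed of each of plate, clip below 0.02 m/s); the robot touches nothing.
It fails at once if the plate tips more than 0.26 rad (15 degrees) from level (angle between plate's own z axis and vertical above 0.26 rad).
It fails at once if the plate drops over the pins (faster than 0.4 m/s within 30 mm sideways of its seat) (horizontal distance between plate and jig_seat below 0.03 m and linear speed of plate above 0.4 m/s).
It fails at once if the bottle, tape roll, carton or jar is moved by more than 30 mm or tipped over (distance of any of bottle, tape, carton, jar from where it was at the start of the episode above 0.03 m or angle between any of bottle, tape, carton, jar's own z axis and vertical above 0.4 rad).
It also fails if it takes over 72 s, if anything falls off the work surface, if the arm or the gripper's body presses on something with over 40 N, if the wrist force passes 120 N, or if a joint passes its speed limit or range.

## Working session

There is one attempt and no reset: what is moved stays moved. The work goes in short steps, Python scripts to look and compute and a tool call to move; the robot and the scene stay as the last step left them, time stands still between calls to the robot, and variables do not carry over. Pictures are saved under pics/ and viewed, at most 10 in all, crops included, and the job is handed in when it is done.

Besides the shell and the picture viewer there is one more tool, called after "Request:" by a JSON object that holds its "api" and its "payload". send_rows: Moves the arm, as the interface text tells. Its arguments: {"type":"object","properties":{"plan":{"type":"array"},"grip":{"type":"number"}},"required":["plan"]}

```bash
ls; mkdir -p pics
python3 - <<'E'
from cell import monitor, vision, bot
import cv2,numpy as np
o=monitor.get_obs();print(o['time_s'],o['tool_pos'],o['eef_rot'],o['opening'],bot.pinch_z)
for n in ['scene','side']:
    im=vision.get_image(n);cv2.imwrite(f'pics/{n}0.png',im[:,:,::-1])
    m=vision.camera_model(n);np.set_printoptions(precision=4,suppress=True);print(n,np.array(m['K']),np.array(m['extrinsics']))
    for t in ['jig','plate','clip','tray','bottle','tape','carton','jar']:
        for d in vision.outline_of(t,n)[:3]: print(t,round(d['score'],2),np.round(d['bbox']))
print(monitor.get_obs()['time_s'])
E
```

```text
pics
0.0 [ 0.1592476  -0.60375097  0.23019312] [-9.68946898e-04  9.91704192e-01  1.28537373e-01 -9.52078821e-07] 0.0853660980507155 0.0187
scene [[443.2651   0.     322.5914]
 [  0.     443.2651 233.0737]
 [  0.       0.       1.    ]] [[ 0.5328  0.6148 -0.5816  1.089 ]
 [ 0.8461 -0.4023  0.3498 -0.3873]
 [-0.0189 -0.6784 -0.7344  0.892 ]
 [ 0.      0.      0.      1.    ]]
jig 0.56 [339. 282.  83.  82.]
plate 0.94 [157. 252.  84.  28.]
plate 0.23 [339. 279.  78.  86.]
clip 0.5 [373. 170.  17.  16.]
clip 0.47 [404. 198.   9.  15.]
tray 0.67 [409. 204.  71.  57.]
bottle 0.86 [459. 258.  35.  60.]
bottle 0.27 [339. 280.  76.  80.]
tape 0.92 [301. 351.  40.  47.]
carton 0.76 [252. 253.  21.  28.]
jar 0.94 [365. 204.  19.  34.]
jar 0.58 [298. 351.  41.  49.]
side [[564.8245   0.     318.0364]
 [  0.     564.8245 246.4861]
 [  0.       0.       1.    ]] [[-0.7914 -0.4304  0.4342 -0.1103]
 [-0.6112  0.5696 -0.5495  0.7448]
 [-0.0109 -0.7002 -0.7139  1.0368]
 [ 0.      0.      0.      1.    ]]
jig 0.76 [304. 247.  89.  69.]
plate 0.83 [387. 195.  58.  46.]
plate 0.44 [504. 217.  25.  10.]
clip 0.79 [314. 405.  26.  22.]
clip 0.78 [258. 357.  32.  20.]
tray 0.66 [249. 359.  98.  76.]
bottle 0.76 [189. 259.  31.  63.]
bottle 0.58 [258. 357.  29.  26.]
tape 0.8 [310. 188.  30.  30.]
carton 0.67 [395. 242.  23.  28.]
jar 0.83 [306. 324.  24.  37.]
jar 0.39 [302. 246.  91.  71.]
0.9
```

View pics/scene0.png

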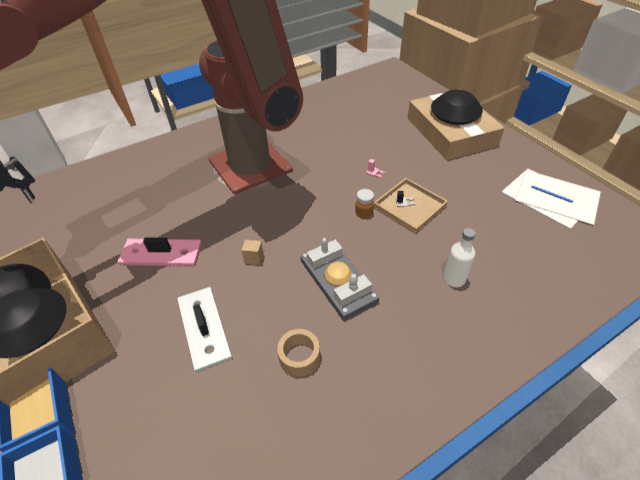

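View pics/side0.png

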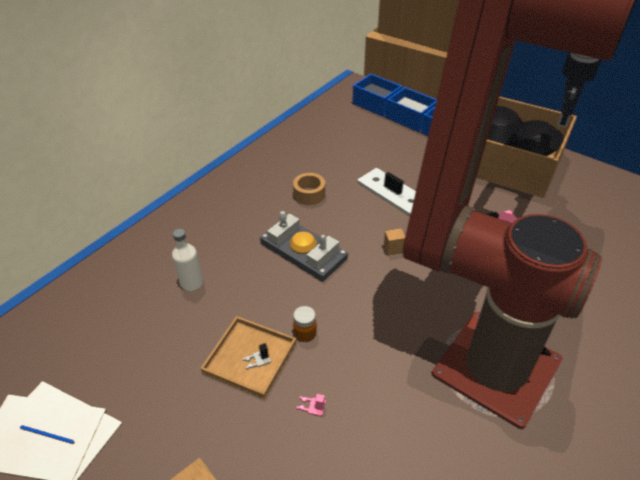

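The scene picture shows these candidates. Plate: aluminium at (204,327), pink look-alike at (160,252). Clip: steel in the tray at (405,199), pink look-alike at (374,170). I choose the aluminium plate and the clip in the tray. The jig is at (339,278), and the side view agrees. Next are rough positions and the close crop.

```bash
cat > h.py <<'E'
from cell import monitor, vision, bot
import cv2,numpy as np
from scipy.spatial.transform import Rotation as R
np.set_printoptions(precision=4,suppress=True)
def ray(m,uv):
    K=np.array(m['K']);E=np.array(m['extrinsics'])
    d=E[:3,:3]@np.linalg.solve(K,[uv[0],uv[1],1.]);return E[:3,3],d
def at_z(m,uv,z):
    o,d=ray(m,uv);return o+d*(z-o[2])/d[2]
def proj(m,P):
    K=np.array(m['K']);E=np.array(m['extrinsics']);P=np.atleast_2d(P)
    q=(P-E[:3,3])@E[:3,:3]@K.T;return q[:,:2]/q[:,2:]
def rot():
    q=np.array(monitor.get_obs()['eef_rot']);return R.from_quat(q[[1,2,3,0]])
def go(pos,yaw,obs=None):
    """tool-down target (tool x axis at world yaw); prints total delta in tool units and rotation in turns"""
    o=monitor.get_obs();r=rot();p=np.array(o['tool_pos'])
    T=R.from_matrix(np.array([[np.cos(yaw),np.sin(yaw),0],[np.sin(yaw),-np.cos(yaw),0],[0,0,-1]]).T.T)
    d=r.inv().apply(np.array(pos)-p)
    rv=(r.inv()*T).as_rotvec()
    x=r.apply([1,0,0]);print('t',round(o['time_s'],2),'pos',p,'yaw',np.arctan2(x[1],x[0]),'toolz',r.apply([0,0,1]))
    print('world d mm',1000*(np.array(pos)-p),'dpos units',d/0.75,'rot turns',rv/2/np.pi)
E
python3 - <<'E'
from h import *
m=vision.camera_model('scene')
for n,uv,z in [('grip',(201,318),.03),('holeS',(198,296),.012),('holeL',(209,349),.012),('pinL',(353,276),.097),('pinS',(324,240),.095),('tab',(400,197),.035),('clip',(407,203),.008),('tape',(299,351),.025),('bottle',(458,280),0),('carton',(252,258),.02),('jar',(365,212),.0),('tray',(409,206),.015),('pinkplate',(160,252),.01)]: print(n,at_z(m,uv,z))
im=cv2.imread('pics/scene0.png')
a=cv2.resize(im[280:380,150:260],None,fx=3.5,fy=3.5,interpolation=2);b=cv2.resize(im[150:250,340:450],None,fx=3.5,fy=3.5,interpolation=2)
cv2.imwrite('pics/crop1.png',np.hstack([a,b]))
r=rot();print(r.as_matrix())
c=vision.camera_model('wrist');print(np.array(c['K']),np.array(c['extrinsics']))
E=np.array(c['extrinsics']);print(r.inv().apply(E[:3,3]-monitor.get_obs()['tool_pos']))
print((r.inv()*R.from_matrix(E[:3,:3])).as_matrix())
E
```

```text
grip [ 0.4771 -0.3466  0.03  ]
holeS [ 0.4024 -0.3288  0.012 ]
holeL [ 0.5483 -0.3604  0.012 ]
pinL [ 0.6074 -0.0214  0.097 ]
pinS [ 0.479 -0.017  0.095]
tab [0.4127 0.2785 0.035 ]
clip [0.4224 0.3002 0.008 ]
tape [ 0.6655 -0.1997  0.025 ]
bottle [0.7004 0.234  0.    ]
carton [ 0.373  -0.1693  0.02  ]
jar [0.3796 0.1827 0.    ]
tray [0.4403 0.2915 0.015 ]
pinkplate [ 0.2137 -0.3614  0.01  ]
[[ 0.967   0.2549 -0.    ]
 [ 0.2549 -0.967   0.    ]
 [-0.     -0.     -1.    ]]
[[410.7869   0.     318.4691]
 [  0.     410.7869 235.3939]
 [  0.       0.       1.    ]] [[ 0.2544 -0.9316 -0.2597  0.2245]
 [-0.9671 -0.2452 -0.0677 -0.5867]
 [-0.0007  0.2684 -0.9633  0.3752]
 [ 0.      0.      0.      1.    ]]
[ 0.0675 -0.0005 -0.1439]
[[-0.0005 -0.9633 -0.2684]
 [ 1.     -0.0003 -0.0007]
 [ 0.0006 -0.2684  0.9633]]
```

View pics/crop1.png

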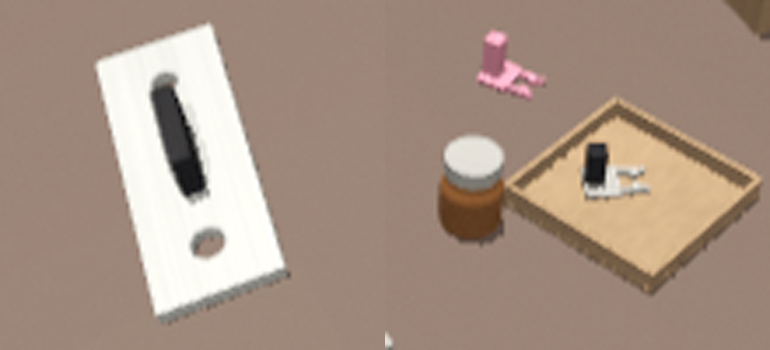

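The crop confirms the choice. The plate is bare aluminium with its large hole at the far (+x) end. The steel clip is in the tray, and its arms point away from its black tab. Next I take a wrist look over the plate.

```bash
sed -i 's|d=r.inv().apply(np.array(pos)-p)|d=T.inv().apply(np.array(pos)-p)|; s|dpos units|dpos units (after turn)|' h.py
python3 - <<'E'
from h import *
go((.44,-.345,.25),-.213)
E
```

```text
t 0.9 pos [ 0.1593 -0.6043  0.2313] yaw 0.2577341845872402 toolz [-0.  0. -1.]
world d mm [280.6853 259.3491  18.7015] dpos units (after turn) [ 0.2927 -0.4171 -0.0249] rot turns [-0.      0.      0.0749]
```

Request:
{"api": "send_rows", "payload": {"plan": [{"delta_pos":[0,0,0],"delta_rot":[0,0,0.0187]},{"delta_pos":[0,0,0],"delta_rot":[0,0,0.0187]},{"delta_pos":[0,0,0],"delta_rot":[0,0,0.0187]},{"delta_pos":[0,0,0],"delta_rot":[0,0,0.0187]},{"delta_pos":[0.0244,-0.0348,-0.002],"delta_rot":[0,0,0]},{"delta_pos":[0.0244,-0.0348,-0.002],"delta_rot":[0,0,0]},{"delta_pos":[0.0244,-0.0348,-0.002],"delta_rot":[0,0,0]},{"delta_pos":[0.0244,-0.0348,-0.002],"delta_rot":[0,0,0]},{"delta_pos":[0.0244,-0.0348,-0.002],"delta_rot":[0,0,0]},{"delta_pos":[0.0244,-0.0348,-0.002],"delta_rot":[0,0,0]},{"delta_pos":[0.0244,-0.0348,-0.002],"delta_rot":[0,0,0]},{"delta_pos":[0.0244,-0.0348,-0.002],"delta_rot":[0,0,0]}], "grip": 1}}

```text
time_s: 1.9
tool_pos: [0.3474, -0.4299, 0.2436]
eef_rot: [0.0, 0.994, -0.106, 0.0]
contact_force: [-0.2, -1.0, -0.4]
opening: 0.0856
grasp_force: 0.0
```

Request:
{"api": "send_rows", "payload": {"plan": [{"delta_pos":[0.0244,-0.0348,-0.002],"delta_rot":[0,0,0]},{"delta_pos":[0.0244,-0.0348,-0.002],"delta_rot":[0,0,0]},{"delta_pos":[0.0244,-0.0348,-0.002],"delta_rot":[0,0,0]},{"delta_pos":[0.0244,-0.0348,-0.002],"delta_rot":[0,0,0]},{"delta_pos":[0,0,0],"delta_rot":[0,0,0]},{"delta_pos":[0,0,0],"delta_rot":[0,0,0]},{"delta_pos":[0,0,0],"delta_rot":[0,0,0]}]}}

```text
time_s: 2.48
tool_pos: [0.4398, -0.3446, 0.2493]
eef_rot: [0.0, 0.994, -0.106, -0.0]
contact_force: [0.3, 0.2, -1.0]
opening: 0.0855
grasp_force: 0.0
```

Run:
```python
from h import *
go((.477,-.3445,.021+.02-.0187),-.213)
c=vision.camera_model('wrist');im=vision.get_image('wrist')
cv2.imwrite('pics/w1.png',im[:,:,::-1]);np.save('w1.npy',np.array(c['extrinsics']));np.save('Kw.npy',np.array(c['K']))
```

```text
t 2.48 pos [ 0.4398 -0.3446  0.2493] yaw -0.21149321064335502 toolz [-0.0004 -0.0004 -1.    ]
world d mm [  37.2453    0.0736 -226.9692] dpos units (after turn) [ 0.0485 -0.0106  0.3026] rot turns [0.0001 0.0001 0.0002]
```

View pics/w1.png

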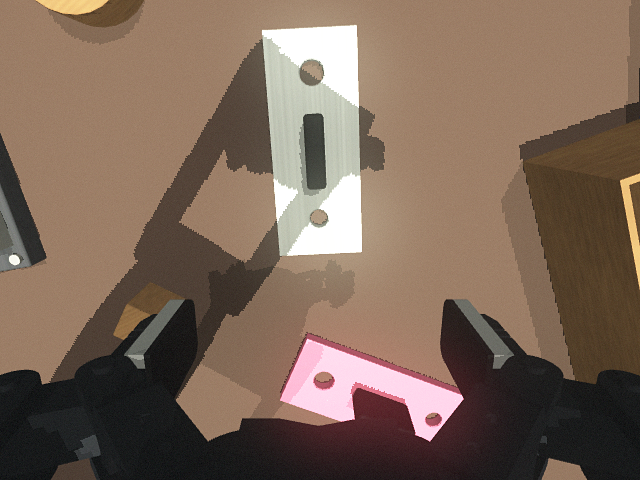

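The wrist view shows the aluminium plate, with corners at about (262,30), (357,25), (362,251) and (280,256). The large hole is at (312,72), the small hole at (319,217) and the grip at (315,151). The pink plate is lower down, at (370,388).

```bash
cat >> h.py <<'E'
from scipy.optimize import least_squares
def fit(m,pts,uv,x0,z0=0.):
    """fit x,y,yaw of object with model pts (z above z0) to pixels"""
    pts=np.array(pts,float);uv=np.array(uv,float)
    def f(p):
        c,s=np.cos(p[2]),np.sin(p[2])
        W=np.c_[p[0]+c*pts[:,0]-s*pts[:,1],p[1]+s*pts[:,0]+c*pts[:,1],pts[:,2]+z0]
        return (proj(m,W)-uv).ravel()
    r=least_squares(f,x0,loss='soft_l1');return r.x,np.round(r.fun.reshape(-1,2),1)
E
python3 - <<'E'
from h import *
m=dict(K=np.load('Kw.npy'),extrinsics=np.load('w1.npy'))
im=cv2.imread('pics/w1.png')
pts=[(.1,.04,.012),(.1,-.04,.012),(-.1,-.04,.012),(-.1,.04,.012)]
uv=[(262,30),(357,25),(362,251),(280,256)]
print(fit(m,pts,uv,[.477,-.345,-.21]))
pts+=[(.065,0,.012),(-.065,0,.012)];uv+=[(312,72),(319,217)]
print(fit(m,pts,uv,[.477,-.345,-.21]))
g=im[100:200,290:340].astype(int).max(2)<60
ys,xs=np.nonzero(g);print('grip top px',xs.mean()+290,ys.mean()+100,at_z(m,(xs.mean()+290,ys.mean()+100),.057))
E
```

```text
(array([ 0.4824, -0.3508, -0.1616]), array([[ 0.2,  0.4],
       [-0.2,  0.2],
       [-0. , -0. ],
       [ 0. , -1.1]]))
(array([ 0.4825, -0.3508, -0.1622]), array([[ 0.3,  0.2],
       [-0.1,  0. ],
       [-0. , -0.1],
       [ 0. , -1.2],
       [-0.3, -0.1],
       [ 0.2,  0.9]]))
grip top px 310.6796875 138.0859375 [ 0.4939 -0.3496  0.057 ]
```

Run:
```python
from h import *
go((.4825,-.3508,.022),-.162)
```

```text
t 2.53 pos [ 0.4394 -0.345   0.2492] yaw -0.21266227179721087 toolz [-0.0005 -0.0002 -1.    ]
world d mm [  43.1376   -5.8138 -227.1938] dpos units (after turn) [ 0.058  -0.0016  0.3029] rot turns [ 0.      0.0001 -0.0081]
```

Request:
{"api": "send_rows", "payload": {"plan": [{"delta_pos":[0,0,0],"delta_rot":[0,0,-0.0081]},{"delta_pos":[0.029,-0.0008,0.02],"delta_rot":[0,0,0]},{"delta_pos":[0.029,-0.0008,0.03],"delta_rot":[0,0,0]},{"delta_pos":[0,0,0.04],"delta_rot":[0,0,0]},{"delta_pos":[0,0,0.04],"delta_rot":[0,0,0]},{"delta_pos":[0,0,0.04],"delta_rot":[0,0,0]},{"delta_pos":[0,0,0.04],"delta_rot":[0,0,0]},{"delta_pos":[0,0,0.03],"delta_rot":[0,0,0]},{"delta_pos":[0,0,0.03],"delta_rot":[0,0,0]},{"delta_pos":[0,0,0.02],"delta_rot":[0,0,0]},{"delta_pos":[0,0,0.013],"delta_rot":[0,0,0]},{"delta_pos":[0,0,0],"delta_rot":[0,0,0]}]}}

```text
time_s: 3.53
tool_pos: [0.4808, -0.3499, 0.0194]
eef_rot: [-0.001, 0.997, -0.082, -0.002]
contact_force: [-0.4, -0.2, 0.6]
opening: 0.0852
grasp_force: 0.0
```

Request:
{"api": "send_rows", "payload": {"plan": [{"delta_pos":[0,0,0],"delta_rot":[0,0,0]},{"delta_pos":[0,0,0],"delta_rot":[0,0,0]},{"delta_pos":[0,0,0],"delta_rot":[0,0,0]},{"delta_pos":[0,0,0],"delta_rot":[0,0,0]},{"delta_pos":[0,0,0],"delta_rot":[0,0,0]},{"delta_pos":[0,0,0],"delta_rot":[0,0,0]},{"delta_pos":[0,0,0],"delta_rot":[0,0,0]},{"delta_pos":[0,0,0],"delta_rot":[0,0,0]},{"delta_pos":[0,0,0],"delta_rot":[0,0,0]},{"delta_pos":[0,0,0],"delta_rot":[0,0,0]}], "grip": -1}}

```text
time_s: 4.37
tool_pos: [0.4836, -0.3507, 0.0229]
eef_rot: [0.0, 0.997, -0.08, 0.001]
contact_force: [-0.9, 0.0, 6.0]
opening: 0.0153
grasp_force: 59.9
```

Run:
```python
from h import *
go((.4825,-.3508,.2),-.162)
```

```text
t 4.37 pos [ 0.4836 -0.3507  0.0229] yaw -0.16113906828225885 toolz [ 0.001  -0.0011 -1.    ]
world d mm [ -1.1115  -0.0627 177.0572] dpos units (after turn) [-0.0014  0.0003 -0.2361] rot turns [ 0.0001 -0.0002  0.0001]
```

Request:
{"api": "send_rows", "payload": {"plan": [{"delta_pos":[0,0,-0.004],"delta_rot":[0,0,0]},{"delta_pos":[0,0,-0.012],"delta_rot":[0,0,0]},{"delta_pos":[0,0,-0.025],"delta_rot":[0,0,0]},{"delta_pos":[0,0,-0.035],"delta_rot":[0,0,0]},{"delta_pos":[0,0,-0.035],"delta_rot":[0,0,0]},{"delta_pos":[0,0,-0.035],"delta_rot":[0,0,0]},{"delta_pos":[0,-0.02,-0.03],"delta_rot":[0,0,0]},{"delta_pos":[0,-0.03,-0.02],"delta_rot":[0,0,0]},{"delta_pos":[0,-0.04,-0.01],"delta_rot":[0,0,0]},{"delta_pos":[0,-0.03,0],"delta_rot":[0,0,0]},{"delta_pos":[0,-0.02,0],"delta_rot":[0,0,0]},{"delta_pos":[0,-0.01,0],"delta_rot":[0,0,0]}]}}

```text
time_s: 5.37
tool_pos: [0.5008, -0.2368, 0.176]
eef_rot: [-0.001, 0.997, -0.08, -0.001]
contact_force: [0.6, -0.3, -4.2]
opening: 0.0157
grasp_force: 59.1
```

Request:
{"api": "send_rows", "payload": {"plan": [{"delta_pos":[0,0,0],"delta_rot":[0,0,0]},{"delta_pos":[0,0,0],"delta_rot":[0,0,0]},{"delta_pos":[0,0,0],"delta_rot":[0,0,0]},{"delta_pos":[0,0,0],"delta_rot":[0,0,0]}]}}

```text
time_s: 5.7
tool_pos: [0.5008, -0.2402, 0.1762]
eef_rot: [0.0, 0.997, -0.081, -0.0]
contact_force: [-0.3, 0.3, -4.2]
opening: 0.0151
grasp_force: 59.2
```

Run:
```python
from h import *
go((.5,-.2,.2),-.162)
o=monitor.get_obs();print(o['contact_force'],o['moment'],o['opening'])
c=vision.camera_model('wrist');im=vision.get_image('wrist')
cv2.imwrite('pics/w2.png',im[:,:,::-1]);np.save('w2.npy',np.array(c['extrinsics']))
```

```text
t 5.7 pos [ 0.5008 -0.2402  0.1762] yaw -0.162497661739508 toolz [-0.0007 -0.     -1.    ]
world d mm [-0.8156 40.2194 23.8318] dpos units (after turn) [-0.0097 -0.0527 -0.0318] rot turns [ 0.      0.0001 -0.0001]
[-0.288   0.2871 -4.1906] [-0.0293  0.027   0.0119] 0.015123776549719827
```

View pics/w2.png

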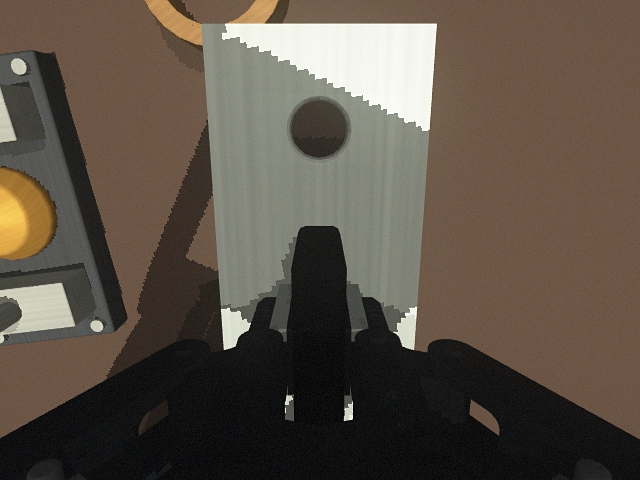

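The picture shows the plate held square, with its front corners at (203,24) and (436,24) and the large hole at (319,127). The jig is cut off at the left edge, so I shift left for a full view.

Request:
{"api": "send_rows", "payload": {"plan": [{"delta_pos":[0,-0.015,-0.01],"delta_rot":[0,0,0]},{"delta_pos":[0,-0.03,-0.01],"delta_rot":[0,0,0]},{"delta_pos":[0,-0.035,-0.01],"delta_rot":[0,0,0]},{"delta_pos":[0,-0.03,0],"delta_rot":[0,0,0]},{"delta_pos":[0,-0.015,0],"delta_rot":[0,0,0]},{"delta_pos":[0,0,0],"delta_rot":[0,0,0]},{"delta_pos":[0,0,0],"delta_rot":[0,0,0]},{"delta_pos":[0,0,0],"delta_rot":[0,0,0]},{"delta_pos":[0,0,0],"delta_rot":[0,0,0]}]}}

```text
time_s: 6.5
tool_pos: [0.516, -0.1476, 0.1989]
eef_rot: [0.0, 0.997, -0.081, -0.0]
contact_force: [0.4, 0.8, -4.3]
opening: 0.0152
grasp_force: 59.4
```

Run:
```python
from h import *
m=dict(K=np.load('Kw.npy'),extrinsics=np.load('w2.npy'))
print('held plate',fit(m,[(.1,.04,.012),(.1,-.04,.012),(.065,0,.012)],[(203,24),(436,24),(319,127)],[.5,-.24,-.16],.1762-.0215))
go((.5,-.15,.2),-.162)
c=vision.camera_model('wrist');im=vision.get_image('wrist')
cv2.imwrite('pics/w3.png',im[:,:,::-1]);np.save('w3.npy',np.array(c['extrinsics']))
im=vision.get_image('scene');cv2.imwrite('pics/s3.png',im[:,:,::-1])
```

```text
held plate (array([ 0.4999, -0.2398, -0.1634]), array([[-1.9, -0.4],
       [ 1.2, -0.3],
       [ 0.1,  3.2]]))
t 6.5 pos [ 0.516  -0.1476  0.1989] yaw -0.16230512267011574 toolz [-0.0004 -0.0003 -1.    ]
world d mm [-16.0216  -2.4313   1.0968] dpos units (after turn) [-0.0206  0.0066 -0.0015] rot turns [ 0.0001  0.0001 -0.    ]
```

View pics/w3.png

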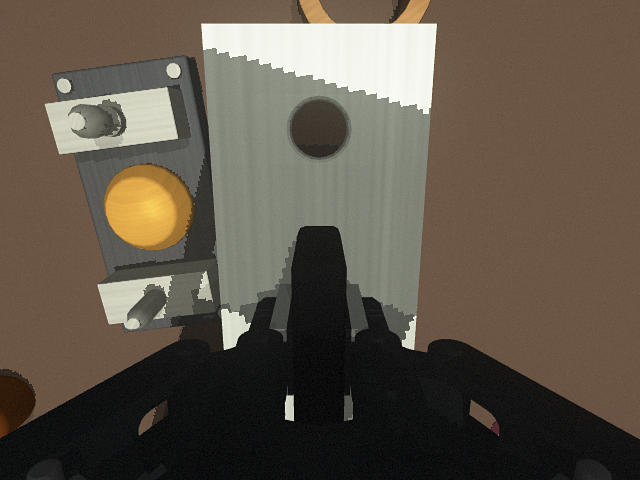

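The whole jig is now in view. The large pin tip is at (76,121) and the small pin tip at (133,323). The large block's top corners are at (45,104), (177,88), (187,138) and (58,154). I fit the jig pose from these.

Run:
```python
from h import *
m=dict(K=np.load('Kw.npy'),extrinsics=np.load('w3.npy'))
pts=[(.082,.042,.055),(.082,-.042,.055),(.048,-.042,.055),(.048,.042,.055),(-.048,.042,.055),(-.082,.042,.055),(.105,.05,.025),(.105,-.05,.025),(.065,0,.097),(-.065,0,.095)]
uv=[(45,104),(177,88),(187,138),(58,154),(97,284),(109,324),(52,74),(190,56),(76,121),(133,323)]
x,r=fit(m,pts,uv,[.54,-.02,0]);print(x,r.tolist())
s=vision.camera_model('scene')
x2,r=fit(s,[(.065,0,.097),(-.065,0,.095)],[(353,275.5),(324,239)],[.54,-.02,0]);print('scene',x2)
def P(m,x):
    c,q=np.cos(x[2]),np.sin(x[2]);A=np.array(pts);return proj(m,np.c_[x[0]+c*A[:,0]-q*A[:,1],x[1]+q*A[:,0]+c*A[:,1],A[:,2]])
im=cv2.imread('pics/w3.png')
def cr(im,u,x0,y0,x1,y1,k):
    b=cv2.resize(im[y0:y1,x0:x1],None,fx=k,fy=k,interpolation=cv2.INTER_CUBIC)
    for p in u: cv2.drawMarker(b,tuple(int(v) for v in (p-[x0,y0]+.5)*k),(0,0,255),0,9,1)
    return b
a=cr(im,P(m,x),30,40,230,340,2)
b=cr(cv2.imread('pics/scene0.png'),P(s,x),290,220,390,320,4)
cv2.imwrite('pics/fit.png',np.hstack([cv2.copyMakeBorder(a,0,0,0,0,0),cv2.resize(b,(399,600))[:, :399]]))
```

```text
[ 0.5393 -0.0187 -0.0452] [[0.8, -0.8], [-7.6, -0.5], [-6.9, 1.9], [2.4, 0.6], [-0.2, -0.6], [-0.7, 0.1], [0.2, -0.9], [-1.8, -0.4], [2.8, 1.0], [0.8, 0.1]]
scene [ 0.5412 -0.018  -0.0408]
```

View pics/fit.png

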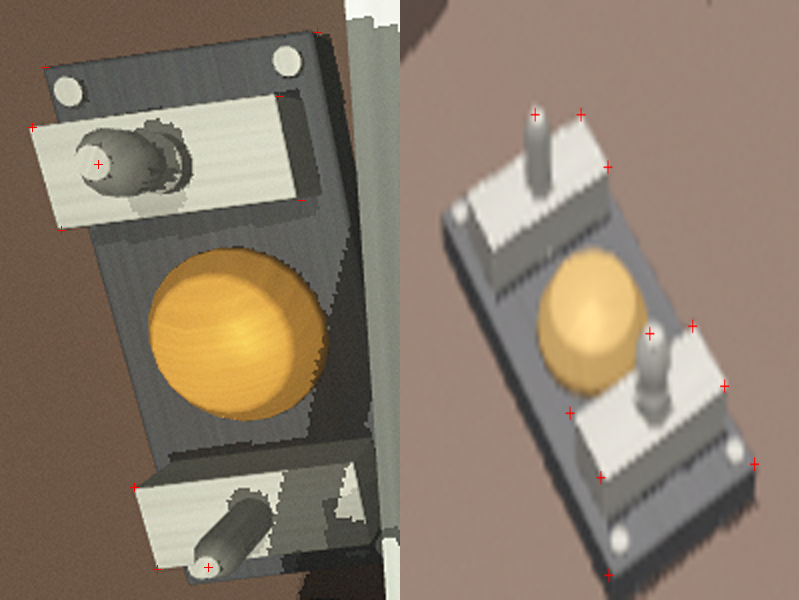

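The red marks sit on the real corners in the wrist picture; my two right-hand corner readings had been off. Refit with corrected points.

Run:
```python
from h import *
m=dict(K=np.load('Kw.npy'),extrinsics=np.load('w3.npy'))
pts=[(.082,.042,.055),(.082,-.042,.055),(.048,-.042,.055),(.048,.042,.055),(-.048,.042,.055),(-.082,.042,.055),(.105,.05,.025),(.105,-.05,.025),(.065,0,.097),(-.065,0,.095)]
uv=[(46,104),(169.5,88.5),(180,140),(60,154.5),(97,283.5),(108.5,324),(52,73),(188.5,56),(76.5,121),(132,323.5)]
x,r=fit(m,pts,uv,[.54,-.02,0]);print(x,r.tolist())
x,r=fit(m,pts[-2:],uv[-2:],[.54,-.02,0]);print(x,r.tolist())
go((.5395,-.0182,.175),-.0445)
```

```text
[ 0.5392 -0.0184 -0.047 ] [[-0.3, -0.8], [-0.2, -0.7], [-0.1, 0.2], [0.1, 0.2], [-0.7, 0.0], [-0.7, 0.2], [0.1, 0.1], [-0.4, -0.1], [2.1, 1.2], [1.3, -0.2]]
[ 0.5398 -0.0175 -0.045 ] [[0.1, 0.5], [-0.1, -0.8]]
t 6.6 pos [ 0.516  -0.1475  0.1989] yaw -0.16253554551791172 toolz [-0.0004 -0.0001 -1.    ]
world d mm [ 23.492  129.3238 -23.8816] dpos units (after turn) [ 0.0236 -0.1737  0.0318] rot turns [ 0.      0.0001 -0.0188]
```

Request:
{"api": "send_rows", "payload": {"plan": [{"delta_pos":[0,0,0],"delta_rot":[0,0,-0.005]},{"delta_pos":[0,0,0],"delta_rot":[0,0,-0.0088]},{"delta_pos":[0,0,0],"delta_rot":[0,0,-0.0048]},{"delta_pos":[0.003,-0.015,0.004],"delta_rot":[0,0,0]},{"delta_pos":[0.004,-0.03,0.007],"delta_rot":[0,0,0]},{"delta_pos":[0.004,-0.035,0.007],"delta_rot":[0,0,0]},{"delta_pos":[0.004,-0.035,0.007],"delta_rot":[0,0,0]},{"delta_pos":[0.004,-0.03,0.007],"delta_rot":[0,0,0]},{"delta_pos":[0.004,-0.02,0],"delta_rot":[0,0,0]},{"delta_pos":[0.001,-0.0087,0],"delta_rot":[0,0,0]},{"delta_pos":[0,0,0],"delta_rot":[0,0,0]},{"delta_pos":[0,0,0],"delta_rot":[0,0,0]}]}}

```text
time_s: 7.6
tool_pos: [0.5401, -0.0176, 0.1751]
eef_rot: [0.0, 1.0, -0.022, 0.0]
contact_force: [0.7, -0.6, -4.2]
opening: 0.0155
grasp_force: 59.5
```

Request:
{"api": "send_rows", "payload": {"plan": [{"delta_pos":[0,0,0],"delta_rot":[0,0,0]},{"delta_pos":[0,0,0],"delta_rot":[0,0,0]},{"delta_pos":[0,0,0],"delta_rot":[0,0,0]}]}}

```text
time_s: 7.85
tool_pos: [0.54, -0.0182, 0.1752]
eef_rot: [0.0, 1.0, -0.023, 0.0]
contact_force: [-0.9, 0.4, -3.6]
opening: 0.0154
grasp_force: 59.5
```

Run:
```python
from h import *
go((.5406,-.0184,.127),-.046)
m=vision.camera_model('wrist');im=vision.get_image('wrist');cv2.imwrite('pics/w4.png',im[:,:,::-1])
b=im[60:200,230:410];cv2.imwrite('pics/w4c.png',cv2.resize(b[:,:,::-1],None,fx=4,fy=4,interpolation=2))
print(proj(m,[[.5396+.065*np.cos(.046),-.0182-.065*np.sin(.046),.097]]))
```

```text
t 7.85 pos [ 0.54   -0.0182  0.1752] yaw -0.04587090073552499 toolz [ 0.0003 -0.0002 -1.    ]
world d mm [  0.5984  -0.1577 -48.2093] dpos units (after turn) [0.0008 0.0002 0.0643] rot turns [ 0. -0.  0.]
[[319.3012 126.332 ]]
```

View pics/w4c.png

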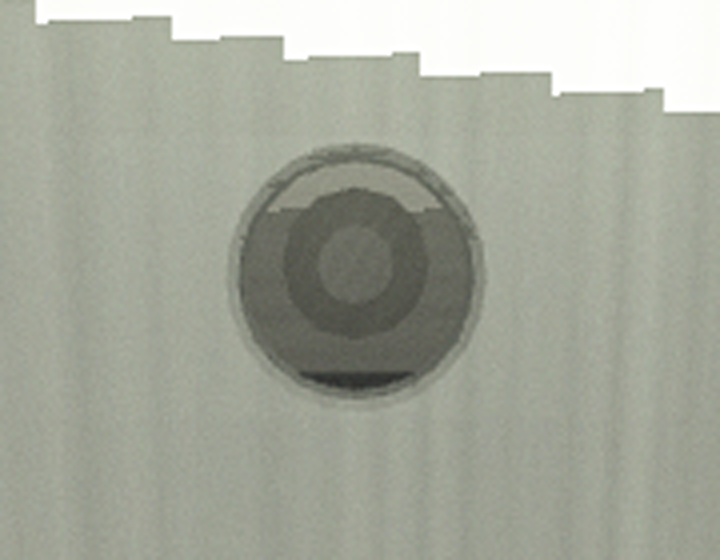

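Seen through the large hole, the pin tip is centred: tip (319,126) against hole (319,128), and the small difference is parallax. I lower slowly.

Request:
{"api": "send_rows", "payload": {"plan": [{"delta_pos":[0.0005,0,0.01],"delta_rot":[0,0,0]},{"delta_pos":[0,0,0.015],"delta_rot":[0,0,0]},{"delta_pos":[0,0,0.015],"delta_rot":[0,0,0]},{"delta_pos":[0,0,0.012],"delta_rot":[0,0,0]},{"delta_pos":[0,0,0.008],"delta_rot":[0,0,0]},{"delta_pos":[0,0,0.004],"delta_rot":[0,0,0]},{"delta_pos":[0,0,0.003],"delta_rot":[0,0,0]},{"delta_pos":[0,0,0.003],"delta_rot":[0,0,0]},{"delta_pos":[0,0,0.003],"delta_rot":[0,0,0]},{"delta_pos":[0,0,0.003],"delta_rot":[0,0,0]},{"delta_pos":[0,0,0.003],"delta_rot":[0,0,0]},{"delta_pos":[0,0,0],"delta_rot":[0,0,0]}]}}

```text
time_s: 8.9
tool_pos: [0.5402, -0.0173, 0.1155]
eef_rot: [-0.0, 1.0, -0.022, -0.0]
contact_force: [-0.0, -0.5, -3.9]
opening: 0.0152
grasp_force: 59.5
```

Request:
{"api": "send_rows", "payload": {"plan": [{"delta_pos":[0,0,0.003],"delta_rot":[0,0,0]},{"delta_pos":[0,0,0.003],"delta_rot":[0,0,0]},{"delta_pos":[0,0,0.003],"delta_rot":[0,0,0]},{"delta_pos":[0,0,0.003],"delta_rot":[0,0,0]},{"delta_pos":[0,0,0],"delta_rot":[0,0,0]},{"delta_pos":[0,0,0],"delta_rot":[0,0,0]}]}}

```text
time_s: 9.4
tool_pos: [0.5406, -0.018, 0.1067]
eef_rot: [0.001, 1.0, -0.022, 0.0]
contact_force: [1.3, -5.1, -6.3]
opening: 0.0155
grasp_force: 59.4
```

Request:
{"api": "send_rows", "payload": {"plan": [{"delta_pos":[0,0.0008,0],"delta_rot":[0,0,0]},{"delta_pos":[0,0,0.002],"delta_rot":[0,0,0]},{"delta_pos":[0,0,0.002],"delta_rot":[0,0,0]},{"delta_pos":[0,0,0.002],"delta_rot":[0,0,0]},{"delta_pos":[0,0,0],"delta_rot":[0,0,0]},{"delta_pos":[0,0,0],"delta_rot":[0,0,0]}]}}

```text
time_s: 9.9
tool_pos: [0.5405, -0.0182, 0.1023]
eef_rot: [0.0, 1.0, -0.022, 0.0]
contact_force: [1.3, -4.7, -2.9]
opening: 0.0153
grasp_force: 59.7
```

Run:
```python
from h import *
go((.5406,-.0184,.078),-.046)
o=monitor.get_obs();print(np.array(o['contact_force']),np.array(o['moment']))
```

```text
t 9.9 pos [ 0.5405 -0.0182  0.1023] yaw -0.04426297909384395 toolz [ 0.0004 -0.0005 -1.    ]
world d mm [  0.0805  -0.2276 -24.2904] dpos units (after turn) [0.0001 0.0003 0.0324] rot turns [ 0.0001 -0.0001  0.0003]
[ 1.2861 -4.7377 -2.8574] [-0.9681 -0.1983  0.3359]
```

Request:
{"api": "send_rows", "payload": {"plan": [{"delta_pos":[0,0.0006,0],"delta_rot":[0,0,-0.0013]},{"delta_pos":[0,0,0.002],"delta_rot":[0,0,0]},{"delta_pos":[0,0,0.003],"delta_rot":[0,0,0]},{"delta_pos":[0,0,0.003],"delta_rot":[0,0,0]},{"delta_pos":[0,0,0],"delta_rot":[0,0,0]},{"delta_pos":[0,0,0],"delta_rot":[0,0,0]}]}}

```text
time_s: 10.4
tool_pos: [0.5401, -0.0181, 0.0957]
eef_rot: [-0.0, 1.0, -0.018, -0.0]
contact_force: [1.8, -2.4, -6.5]
opening: 0.0152
grasp_force: 59.4
```

Run:
```python
from h import *
go((.5406,-.0184,.078),-.046)
o=monitor.get_obs();print(np.array(o['contact_force']),np.array(o['moment']))
```

```text
t 10.4 pos [ 0.5401 -0.0181  0.0957] yaw -0.036339562217079256 toolz [-0.0005  0.0004 -1.    ]
world d mm [  0.4848  -0.2635 -17.7263] dpos units (after turn) [0.0007 0.0003 0.0236] rot turns [-0.0001  0.0001  0.0015]
[ 1.8228 -2.3817 -6.4627] [-0.3534 -0.3915  0.0338]
```

Request:
{"api": "send_rows", "payload": {"plan": [{"delta_pos":[0.0003,0.0004,0.002],"delta_rot":[0,0,0]},{"delta_pos":[0,0,0.003],"delta_rot":[0,0,0]},{"delta_pos":[0,0,0.003],"delta_rot":[0,0,0]},{"delta_pos":[0,0,0.003],"delta_rot":[0,0,0]},{"delta_pos":[0,0,0.003],"delta_rot":[0,0,0]},{"delta_pos":[0,0,0],"delta_rot":[0,0,0]},{"delta_pos":[0,0,0],"delta_rot":[0,0,0]}]}}

```text
time_s: 10.98
tool_pos: [0.5402, -0.0185, 0.0855]
eef_rot: [-0.0, 1.0, -0.018, -0.0]
contact_force: [0.2, 0.3, -4.5]
opening: 0.0153
grasp_force: 59.5
```

Request:
{"api": "send_rows", "payload": {"plan": [{"delta_pos":[0,0,0.002],"delta_rot":[0,0,0]},{"delta_pos":[0,0,0.002],"delta_rot":[0,0,0]},{"delta_pos":[0,0,0.002],"delta_rot":[0,0,0]},{"delta_pos":[0,0,0],"delta_rot":[0,0,0]},{"delta_pos":[0,0,0],"delta_rot":[0,0,0]}]}}

```text
time_s: 11.4
tool_pos: [0.5404, -0.0187, 0.0811]
eef_rot: [-0.0, 1.0, -0.018, -0.0]
contact_force: [0.8, -0.1, -4.3]
opening: 0.0151
grasp_force: 59.5
```

Run:
```python
from h import *
go((.5406,-.0184,.078),-.046)
o=monitor.get_obs();print(np.array(o['contact_force']),np.array(o['moment']))
```

```text
t 11.4 pos [ 0.5404 -0.0187  0.0811] yaw -0.036268431254601025 toolz [-0.0004  0.0001 -1.    ]
world d mm [ 0.231   0.2516 -3.1376] dpos units (after turn) [ 0.0003 -0.0003  0.0042] rot turns [-0.      0.0001  0.0015]
[ 0.8173 -0.0919 -4.3143] [-0.0197 -0.0429 -0.0084]
```

Running free. Last few millimetres, until the force shows the stop blocks.

Request:
{"api": "send_rows", "payload": {"plan": [{"delta_pos":[0,0,0.0015],"delta_rot":[0,0,0]},{"delta_pos":[0,0,0.0015],"delta_rot":[0,0,0]},{"delta_pos":[0,0,0.0015],"delta_rot":[0,0,0]},{"delta_pos":[0,0,0],"delta_rot":[0,0,0]},{"delta_pos":[0,0,0],"delta_rot":[0,0,0]}]}}

```text
time_s: 11.82
tool_pos: [0.5406, -0.0187, 0.078]
eef_rot: [-0.0, 1.0, -0.018, 0.0]
contact_force: [1.2, -0.0, -4.0]
opening: 0.0155
grasp_force: 59.7
```

Request:
{"api": "send_rows", "payload": {"plan": [{"delta_pos":[0,0,0.0015],"delta_rot":[0,0,0]},{"delta_pos":[0,0,0],"delta_rot":[0,0,0]},{"delta_pos":[0,0,0],"delta_rot":[0,0,0]}]}}

```text
time_s: 12.07
tool_pos: [0.5407, -0.0187, 0.0779]
eef_rot: [0.0, 1.0, -0.018, 0.0]
contact_force: [-4.8, -0.1, 4.9]
opening: 0.0156
grasp_force: 60.8
```

Home: the TCP is at 0.078 = 0.055 + 0.023, with contact force. I release and lift.

Request:
{"api": "send_rows", "payload": {"plan": [{"delta_pos":[0,0,0],"delta_rot":[0,0,0]},{"delta_pos":[0,0,0],"delta_rot":[0,0,0]},{"delta_pos":[0,0,0],"delta_rot":[0,0,0]},{"delta_pos":[0,0,0],"delta_rot":[0,0,0]},{"delta_pos":[0,0,0],"delta_rot":[0,0,0]},{"delta_pos":[0,0,0],"delta_rot":[0,0,0]},{"delta_pos":[0,0,0],"delta_rot":[0,0,0]},{"delta_pos":[0,0,0],"delta_rot":[0,0,0]},{"delta_pos":[0,0,-0.01],"delta_rot":[0,0,0]},{"delta_pos":[0,0,-0.02],"delta_rot":[0,0,0]},{"delta_pos":[0,0,-0.04],"delta_rot":[0,0,0]},{"delta_pos":[0,0,-0.05],"delta_rot":[0,0,0]}], "grip": 1}}

```text
time_s: 13.07
tool_pos: [0.5383, -0.0183, 0.1655]
eef_rot: [-0.0, 1.0, -0.018, -0.003]
contact_force: [-0.2, -0.1, -0.2]
opening: 0.0855
grasp_force: 0.0
```

Request:
{"api": "send_rows", "payload": {"plan": [{"delta_pos":[0,0,-0.05],"delta_rot":[0,0,0]},{"delta_pos":[0,0,-0.05],"delta_rot":[0,0,0]},{"delta_pos":[-0.02,0,-0.02],"delta_rot":[0,0,0]},{"delta_pos":[-0.03,0,0],"delta_rot":[0,0,0]},{"delta_pos":[0,0,0],"delta_rot":[0,0,0]},{"delta_pos":[0,0,0],"delta_rot":[0,0,0]},{"delta_pos":[0,0,0],"delta_rot":[0,0,0]},{"delta_pos":[0,0,0],"delta_rot":[0,0,0]}]}}

```text
time_s: 13.73
tool_pos: [0.5033, -0.0173, 0.2564]
eef_rot: [-0.0, 1.0, -0.018, -0.0]
contact_force: [-0.0, 0.5, 0.2]
opening: 0.0858
grasp_force: 0.0
```

Run:
```python
from h import *
go((.375,.29,.25),-.036)
m=vision.camera_model('wrist');im=vision.get_image('wrist');cv2.imwrite('pics/w5.png',im[:,:,::-1]);np.save('w5.npy',np.array(m['extrinsics']))
```

```text
t 13.73 pos [ 0.5033 -0.0173  0.2564] yaw -0.036304648938834005 toolz [-0.0006  0.0002 -1.    ]
world d mm [-128.2905  307.333    -6.3864] dpos units (after turn) [-0.1857 -0.4034  0.0085] rot turns [-0.      0.0001 -0.    ]
```

View pics/w5.png

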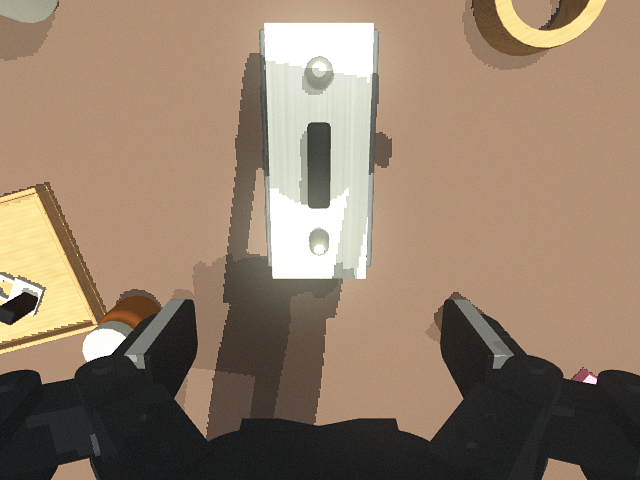

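The plate is seated over both pins, with the large tip at (319,69) and the small tip at (320,247). The tray and clip are at the far left. I move over the tray.

Request:
{"api": "send_rows", "payload": {"plan": [{"delta_pos":[-0.0169,-0.0367,0.001],"delta_rot":[0,0,0]},{"delta_pos":[-0.0169,-0.0367,0.001],"delta_rot":[0,0,0]},{"delta_pos":[-0.0169,-0.0367,0.001],"delta_rot":[0,0,0]},{"delta_pos":[-0.0169,-0.0367,0.001],"delta_rot":[0,0,0]},{"delta_pos":[-0.0169,-0.0367,0.001],"delta_rot":[0,0,0]},{"delta_pos":[-0.0169,-0.0367,0.001],"delta_rot":[0,0,0]},{"delta_pos":[-0.0169,-0.0367,0.001],"delta_rot":[0,0,0]},{"delta_pos":[-0.0169,-0.0367,0.001],"delta_rot":[0,0,0]},{"delta_pos":[-0.0169,-0.0367,0],"delta_rot":[0,0,0]},{"delta_pos":[-0.0169,-0.0367,0],"delta_rot":[0,0,0]},{"delta_pos":[-0.0169,-0.0367,0],"delta_rot":[0,0,0]},{"delta_pos":[0,0,0],"delta_rot":[0,0,0]}]}}

```text
time_s: 14.78
tool_pos: [0.3728, 0.2943, 0.2503]
eef_rot: [-0.001, 1.0, -0.016, -0.001]
contact_force: [-0.3, -1.0, -0.1]
opening: 0.0854
grasp_force: 0.0
```

Request:
{"api": "send_rows", "payload": {"plan": [{"delta_pos":[0,0,0],"delta_rot":[0,0,0]},{"delta_pos":[0,0,0],"delta_rot":[0,0,0]},{"delta_pos":[0,0,0],"delta_rot":[0,0,0]},{"delta_pos":[0,0,0],"delta_rot":[0,0,0]}]}}

```text
time_s: 15.12
tool_pos: [0.3753, 0.2894, 0.2506]
eef_rot: [0.0, 1.0, -0.019, -0.0]
contact_force: [-0.4, -0.1, 0.0]
opening: 0.0852
grasp_force: 0.0
```

Run:
```python
from h import *
go((.415,.29,.25),-.036)
m=vision.camera_model('wrist');im=vision.get_image('wrist');cv2.imwrite('pics/w6.png',im[:,:,::-1]);np.save('w6.npy',np.array(m['extrinsics']))
print(proj(m,[[.415,.28,.03],[.42,.3,.01]]))
for d in vision.outline_of('clip','wrist')[:3]: print(d['score'],d['bbox'])
# seated plate check from w5
m5=dict(K=np.load('Kw.npy'),extrinsics=np.load('w5.npy'))
print('plate seat',at_z(m5,(319,70),.097),at_z(m5,(319.5,247),.095))
```

```text
t 15.12 pos [0.3753 0.2894 0.2506] yaw -0.03789127391693419 toolz [-0.0002 -0.0003 -1.    ]
world d mm [39.7211  0.5549 -0.6475] dpos units (after turn) [ 0.0529 -0.0026  0.0009] rot turns [ 0.0001  0.     -0.0003]
[[328.052  153.2728]
 [305.5785 146.9229]]
0.7 [308.4, 153.3, 68.3, 55.7]
0.7 [304.5, 318.4, 46.3, 65.5]
plate seat [ 0.6043 -0.0209  0.097 ] [ 0.4761 -0.0166  0.095 ]
```

Run:
```python
import cv2
im=cv2.imread('pics/w6.png')[105:205,245:375]
b=cv2.resize(im,None,fx=6,fy=6,interpolation=cv2.INTER_CUBIC)
for i in range(0,130,10):
    cv2.line(b,(i*6,0),(i*6,6 if i%50 else 14),(0,0,255),1)
    cv2.line(b,(0,i*6),(6 if i%50 else 14,i*6),(0,0,255),1)
cv2.imwrite('pics/w6c.png',b)
```

View pics/w6c.png

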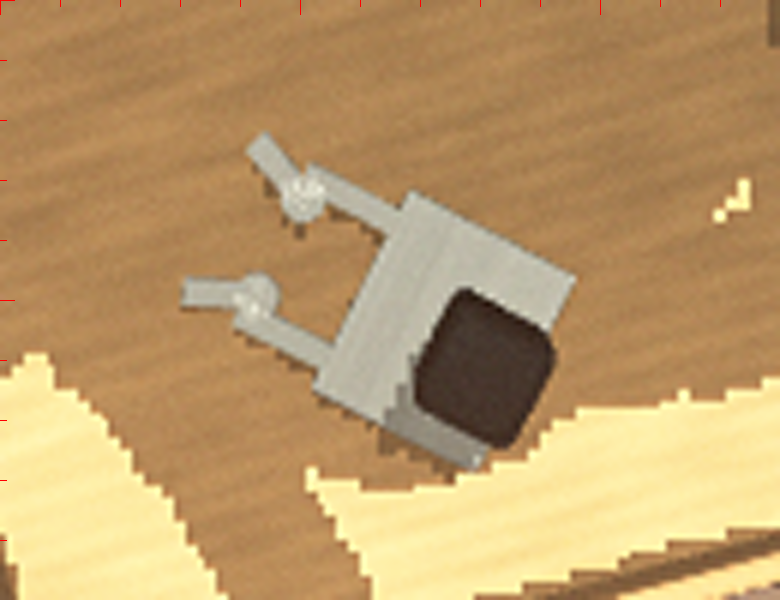

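The crop shows the steel clip in the tray. Its mouth points up-left in the picture and its back-plate corners are at crop (410,190), (575,280), (478,470) and (314,388). The tab top is at (484,368).

Run:
```python
from h import *
m=dict(K=np.load('Kw.npy'),extrinsics=np.load('w6.npy'))
pts=[(-.007,-.017,.006),(-.036,-.017,.006),(-.036,.017,.006),(-.007,.017,.006)]
f=lambda L:[(a/6+245-.5,b/6+105-.5) for a,b in L]
uv=f([(410,190),(575,280),(478,470),(314,388)])
x,r=fit(m,pts,uv,[.42,.3,1.1],.005);print(x,r.tolist())
pts+=[(-.028,0,.042)];uv+=f([(484,368)])
x,r=fit(m,pts,uv,[.42,.3,1.1],.005);print(x,r.tolist())
t=x[:2]-.028*np.array([np.cos(x[2]),np.sin(x[2])]);print('tab',t)
r0=np.arctan2(t[1],t[0])
go((t[0],t[1],.033-.0187),x[2]-np.pi/2); go((t[0],t[1],.033-.0187),x[2])
print(monitor.get_obs()['joints'])
```

```text
[0.4182 0.3074 1.0608] [[-0.0, -0.3], [0.7, -0.5], [-0.1, 0.7], [-0.5, 0.3]]
[0.4184 0.3075 1.065 ] [[-0.2, -0.6], [0.6, -1.0], [-0.1, 0.4], [-0.6, 0.0], [0.2, 1.4]]
tab [0.4049 0.283 ]
t 15.22 pos [0.3752 0.2895 0.2508] yaw -0.037964607930730955 toolz [ 0.     -0.0001 -1.    ]
world d mm [  29.642    -6.5892 -236.4922] dpos units (after turn) [ 0.0388 -0.0115  0.3153] rot turns [ 0.     -0.      0.0745]
t 15.22 pos [0.3752 0.2895 0.2508] yaw -0.037964607930730955 toolz [ 0.     -0.0001 -1.    ]
world d mm [  29.642    -6.5892 -236.4922] dpos units (after turn) [0.0115 0.0388 0.3153] rot turns [ 0.      0.     -0.1755]
[ 0.4906 -0.1625  1.8813 -0.0001  1.4228  2.0994]
```

Request:
{"api": "send_rows", "payload": {"plan": [{"delta_pos":[0,0,0],"delta_rot":[0,0,-0.0175]},{"delta_pos":[0,0,0],"delta_rot":[0,0,-0.0175]},{"delta_pos":[0,0,0],"delta_rot":[0,0,-0.0175]},{"delta_pos":[0,0,0],"delta_rot":[0,0,-0.0175]},{"delta_pos":[0,0,0],"delta_rot":[0,0,-0.0175]},{"delta_pos":[0,0,0],"delta_rot":[0,0,-0.0175]},{"delta_pos":[0,0,0],"delta_rot":[0,0,-0.0175]},{"delta_pos":[0,0,0],"delta_rot":[0,0,-0.0175]},{"delta_pos":[0,0,0],"delta_rot":[0,0,-0.0175]},{"delta_pos":[0,0,0],"delta_rot":[0,0,-0.018]},{"delta_pos":[0.006,0.019,0.04],"delta_rot":[0,0,0]},{"delta_pos":[0.0055,0.02,0.04],"delta_rot":[0,0,0]}], "grip": -0.15}}

```text
time_s: 16.22
tool_pos: [0.4066, 0.2843, 0.1926]
eef_rot: [0.0, 0.861, 0.509, 0.003]
contact_force: [1.0, -0.8, -0.4]
opening: 0.0363
grasp_force: 0.0
```

Request:
{"api": "send_rows", "payload": {"plan": [{"delta_pos":[0,0,0.04],"delta_rot":[0,0,0]},{"delta_pos":[0,0,0.03],"delta_rot":[0,0,0]},{"delta_pos":[0,0,0],"delta_rot":[0,0,0]},{"delta_pos":[0,0,0],"delta_rot":[0,0,0]},{"delta_pos":[0,0,0],"delta_rot":[0,0,0]},{"delta_pos":[0,0,0],"delta_rot":[0,0,0]}]}}

```text
time_s: 16.72
tool_pos: [0.406, 0.2844, 0.1407]
eef_rot: [0.0, 0.861, 0.508, 0.002]
contact_force: [0.2, -0.2, 1.3]
opening: 0.0364
grasp_force: 0.0
```

Run:
```python
from h import *
go((.4049,.283,.0143),1.065)
s=vision.camera_model('scene')
c=np.array([at_z(s,p,.022)[:2] for p in [(374,203),(406,178),(448,201),(416,233)]]);print(c)
t=np.array([.4049,.283]);n=np.array([-.875,.484])
for k in (-.04,.04):
    print(t+k*n,cv2.pointPolygonTest(c.astype(np.float32).reshape(-1,1,2),tuple(map(float,t+k*n)),True))
# close look at the clip, numeric: dark tab in the wrist picture
m=vision.camera_model('wrist');im=vision.get_image('wrist')
u=proj(m,[[.4049,.283,.047]])[0];print(u)
x0,y0=int(u[0])-45,int(u[1])-45
g=(im[max(y0,0):y0+90,x0:x0+90].max(2)<55).astype(np.uint8)
n_,l,st,ce=cv2.connectedComponentsWithStats(g)
for i in range(1,n_):
    if st[i,4]>80: 
        p=ce[i]+[x0,max(y0,0)];print(st[i],p,at_z(m,p,.047))
```

```text
t 16.72 pos [0.406  0.2844 0.1407] yaw 1.0663127308549027 toolz [ 0.0035  0.0017 -1.    ]
world d mm [  -1.0679   -1.3575 -126.378 ] dpos units (after turn) [-0.0023 -0.0004  0.1685] rot turns [ 0.0004 -0.0005  0.0002]
[[0.3816 0.2113]
 [0.3467 0.3566]
 [0.4903 0.3914]
 [0.5358 0.235 ]]
[0.4399 0.2636] 0.04286048842495111
[0.3699 0.3024] 0.009857000212583695
[319.0156 241.642 ]
```

Request:
{"api": "send_rows", "payload": {"plan": [{"delta_pos":[-0.0023,-0.0004,0],"delta_rot":[0.0004,-0.0005,0]},{"delta_pos":[0,0,0.03],"delta_rot":[0,0,0]},{"delta_pos":[0,0,0.03],"delta_rot":[0,0,0]},{"delta_pos":[0,0,0.03],"delta_rot":[0,0,0]},{"delta_pos":[0,0,0.03],"delta_rot":[0,0,0]},{"delta_pos":[0,0,0.02],"delta_rot":[0,0,0]},{"delta_pos":[0,0,0.015],"delta_rot":[0,0,0]},{"delta_pos":[0,0,0.012],"delta_rot":[0,0,0]},{"delta_pos":[0,0,0],"delta_rot":[0,0,0]},{"delta_pos":[0,0,0],"delta_rot":[0,0,0]},{"delta_pos":[0,0,0],"delta_rot":[0,0,0]}]}}

```text
time_s: 17.68
tool_pos: [0.4038, 0.2827, 0.0142]
eef_rot: [-0.0, 0.861, 0.508, -0.001]
contact_force: [0.3, 0.2, -0.6]
opening: 0.036
grasp_force: 0.0
```

Run:
```python
from h import *
go((.4049,.283,.0143),1.065)
```

```text
t 17.68 pos [0.4038 0.2827 0.0142] yaw 1.0665099549158272 toolz [-0.002  -0.0007 -1.    ]
world d mm [1.0533 0.3376 0.1449] dpos units (after turn) [ 0.0011  0.001  -0.0002] rot turns [-0.0002  0.0003  0.0002]
```

Request:
{"api": "send_rows", "payload": {"plan": [{"delta_pos":[0.001,0.001,0],"delta_rot":[-0.0002,0.0003,0]},{"delta_pos":[0,0,0],"delta_rot":[0,0,0]},{"delta_pos":[0,0,0],"delta_rot":[0,0,0]}]}}

```text
time_s: 17.93
tool_pos: [0.4045, 0.2827, 0.0138]
eef_rot: [-0.0, 0.861, 0.508, -0.0]
contact_force: [-0.3, -0.4, -0.6]
opening: 0.0361
grasp_force: 0.0
```

Request:
{"api": "send_rows", "payload": {"plan": [{"delta_pos":[0,0,0],"delta_rot":[0,0,0]},{"delta_pos":[0,0,0],"delta_rot":[0,0,0]},{"delta_pos":[0,0,0],"delta_rot":[0,0,0]},{"delta_pos":[0,0,0],"delta_rot":[0,0,0]},{"delta_pos":[0,0,0],"delta_rot":[0,0,0]},{"delta_pos":[0,0,0],"delta_rot":[0,0,0]},{"delta_pos":[0,0,0],"delta_rot":[0,0,0]}], "grip": -1}}

```text
time_s: 18.52
tool_pos: [0.4043, 0.2827, 0.0135]
eef_rot: [-0.0, 0.861, 0.508, -0.0]
contact_force: [-0.0, 0.0, 4.7]
opening: 0.0156
grasp_force: 59.0
```

Run:
```python
from h import *
go((.4049,.283,.2143),1.065)
o=monitor.get_obs();print(o['contact_force'],o['opening'],o['grasp_force'])
```

```text
t 18.52 pos [0.4043 0.2827 0.0135] yaw 1.0664832061503728 toolz [-0.001  -0.0002 -1.    ]
world d mm [  0.5889   0.3454 200.8095] dpos units (after turn) [ 0.0008  0.0005 -0.2677] rot turns [-0.0001  0.0001  0.0002]
[-0.0062  0.      4.7207] 0.015555750349988951 58.96168112754822
```

Request:
{"api": "send_rows", "payload": {"plan": [{"delta_pos":[0,0,-0.01],"delta_rot":[0,0,0]},{"delta_pos":[0,0,-0.03],"delta_rot":[0,0,0]},{"delta_pos":[0,0,-0.04],"delta_rot":[0,0,0]},{"delta_pos":[0,0,-0.04],"delta_rot":[0,0,0]},{"delta_pos":[0,0,-0.04],"delta_rot":[0,0,0]},{"delta_pos":[0,0,-0.04],"delta_rot":[0,0,0]},{"delta_pos":[0,0,-0.04],"delta_rot":[0,0,0]},{"delta_pos":[0,0,-0.01],"delta_rot":[0,0,0]},{"delta_pos":[0,0,0],"delta_rot":[0,0,-0.018]},{"delta_pos":[0,0,0],"delta_rot":[0,0,-0.018]},{"delta_pos":[0,0,0],"delta_rot":[0,0,-0.018]},{"delta_pos":[0,0,0],"delta_rot":[0,0,-0.019]}]}}

```text
time_s: 19.52
tool_pos: [0.4035, 0.2822, 0.1995]
eef_rot: [-0.001, 0.721, 0.693, -0.002]
contact_force: [0.4, -0.6, -1.0]
opening: 0.0153
grasp_force: 58.4
```

Request:
{"api": "send_rows", "payload": {"plan": [{"delta_pos":[0,0,0],"delta_rot":[0,0,0]},{"delta_pos":[0,0,0],"delta_rot":[0,0,0]},{"delta_pos":[0,0,0],"delta_rot":[0,0,0]}]}}

```text
time_s: 19.77
tool_pos: [0.4039, 0.2824, 0.1999]
eef_rot: [-0.001, 0.724, 0.69, -0.001]
contact_force: [0.4, 0.2, -0.4]
opening: 0.0153
grasp_force: 58.4
```

Run:
```python
from h import *
go((.6011,-.0944,.16),1.525)
o=monitor.get_obs();print(o['contact_force'],o['opening'],o['grasp_force'])
m=vision.camera_model('wrist');im=vision.get_image('wrist');cv2.imwrite('pics/w7.png',im[:,:,::-1]);np.save('w7.npy',np.array(m['extrinsics']))
r=rot();p=np.array(o['tool_pos'])
# expected pixels of the arms' tips / back front corners, underside 8.5 mm past... above TCP plane
for q in [(-.007,-.017,.006),(-.007,.017,.006),(.017,.0145,.006),(.017,-.0145,.006),(.0065,0.008,.006),(.0065,-.008,.006)]:
    w=p+r.apply([.0285+q[0],-q[1],.0085-q[2]]);print(q,proj(m,[w])[0])
```

```text
t 19.77 pos [0.4039 0.2824 0.1999] yaw 1.5216413971501401 toolz [-0.0027 -0.0009 -1.    ]
world d mm [ 197.2093 -376.7972  -39.9203] dpos units (after turn) [-0.4898  0.2857  0.0532] rot turns [-0.0004  0.0002 -0.0005]
[ 0.3758  0.2474 -0.4037] 0.015303680714614586 58.38014245033264
(-0.007, -0.017, 0.006) [365.4153 250.8173]
(-0.007, 0.017, 0.006) [274.438  250.8763]
(0.017, 0.0145, 0.006) [279.4173 186.9761]
(0.017, -0.0145, 0.006) [360.3973 186.8997]
(0.0065, 0.008, 0.006) [297.9884 215.5884]
(0.0065, -0.008, 0.006) [341.8311 215.5529]
```

Run:
```python
from h import *
im=cv2.imread('pics/w7.png')
vision.get_image('wrist')
for d in vision.outline_of('clip','wrist')[:2]:
    R_=d['region'];print(d['score'],d['bbox'])
    for y in range(176,262,6):
        xs=np.nonzero(R_[y])[0]
        if len(xs): 
            runs=np.split(xs,np.nonzero(np.diff(xs)>1)[0]+1);print(y,[(int(a[0]),int(a[-1])) for a in runs])
```

```text
0.94 [319.2, 277.0, 91.0, 191.3]
182 [(288, 291)]
188 [(279, 294), (346, 360)]
194 [(282, 296), (344, 358)]
200 [(284, 298), (341, 355)]
206 [(284, 305), (335, 354)]
212 [(282, 307), (333, 358)]
218 [(283, 306), (334, 357)]
224 [(283, 295), (340, 357)]
230 [(283, 294), (344, 356)]
236 [(283, 295), (344, 356)]
242 [(283, 295), (344, 356)]
248 [(275, 363)]
254 [(274, 364)]
260 [(274, 364)]
0.6 [131.1, 183.4, 92.9, 56.9]
176 [(103, 142)]
182 [(104, 146), (158, 174)]
188 [(94, 161)]
194 [(85, 152)]
200 [(88, 146)]
206 [(92, 108), (120, 137)]
```

The clip sits square in the grip and about 1 mm further forward than assumed. I carry it to the jig.

Request:
{"api": "send_rows", "payload": {"plan": [{"delta_pos":[0,0,0],"delta_rot":[-0.0004,0.0002,-0.0005]},{"delta_pos":[-0.0175,0.0102,0],"delta_rot":[0,0,0]},{"delta_pos":[-0.035,0.0204,0.004],"delta_rot":[0,0,0]},{"delta_pos":[-0.035,0.0204,0.005],"delta_rot":[0,0,0]},{"delta_pos":[-0.035,0.0204,0.005],"delta_rot":[0,0,0]},{"delta_pos":[-0.035,0.0204,0.005],"delta_rot":[0,0,0]},{"delta_pos":[-0.035,0.0204,0.005],"delta_rot":[0,0,0]},{"delta_pos":[-0.035,0.0204,0.005],"delta_rot":[0,0,0]},{"delta_pos":[-0.035,0.0204,0.005],"delta_rot":[0,0,0]},{"delta_pos":[-0.035,0.0204,0.005],"delta_rot":[0,0,0]},{"delta_pos":[-0.035,0.0204,0.005],"delta_rot":[0,0,0]},{"delta_pos":[-0.035,0.0204,0.005],"delta_rot":[0,0,0]}]}}

```text
time_s: 20.92
tool_pos: [0.5536, -0.0011, 0.1636]
eef_rot: [0.0, 0.722, 0.692, 0.001]
contact_force: [-1.0, 1.6, -1.0]
opening: 0.0153
grasp_force: 58.5
```

Request:
{"api": "send_rows", "payload": {"plan": [{"delta_pos":[-0.035,0.0204,0.004],"delta_rot":[0,0,0]},{"delta_pos":[-0.035,0.0204,0],"delta_rot":[0,0,0]},{"delta_pos":[-0.035,0.0204,0],"delta_rot":[0,0,0]},{"delta_pos":[-0.017,0.0102,0],"delta_rot":[0,0,0]},{"delta_pos":[0,0,0],"delta_rot":[0,0,0]},{"delta_pos":[0,0,0],"delta_rot":[0,0,0]},{"delta_pos":[0,0,0],"delta_rot":[0,0,0]},{"delta_pos":[0,0,0],"delta_rot":[0,0,0]},{"delta_pos":[0,0,0],"delta_rot":[0,0,0]}]}}

```text
time_s: 21.67
tool_pos: [0.6023, -0.092, 0.1608]
eef_rot: [-0.0, 0.721, 0.692, 0.001]
contact_force: [0.1, 1.8, -1.3]
opening: 0.0151
grasp_force: 58.6
```

Run:
```python
from h import *
pin=np.array([.6045,-.0210]);u=np.array([np.cos(1.525),np.sin(1.525)])
a=pin-(.0293+.042)*u;print(a)
go((*a,.0768),1.525)
o=monitor.get_obs();print(o['contact_force'])
m=vision.camera_model('wrist');im=vision.get_image('wrist');cv2.imwrite('pics/w8.png',im[:,:,::-1])
p=proj(m,[[*pin,.097],[*pin,.067]]);print(p)
x,y=p[0].astype(int)
g=cv2.cvtColor(im,cv2.COLOR_RGB2GRAY)[y-40:y+40:4,x-40:x+40:4];print(g)
```

```text
[ 0.6012 -0.0922]
t 21.67 pos [ 0.6023 -0.092   0.1608] yaw 1.529667824603212 toolz [ 0.0007  0.0009 -1.    ]
world d mm [ -1.0869  -0.2477 -83.9924] dpos units (after turn) [-0.0004 -0.0014  0.112 ] rot turns [ 0.0001 -0.0002  0.0007]
[ 0.0979  1.7977 -1.3282]
[[318.0845 115.4087]
 [318.172  116.2458]]
[[252 252 252 252 253 252 253 252 252 253 252 252 252 252 252 252 252 252
  252 252]
 [158 163 163 252 252 253 252 252 253 252 252 252 252 252 252 252 252 252
  252 252]
 [168 166 166 167 166 255 254 254 254 252 253 252 253 253 252 252 252 252
  252 252]
 [165 164 167 166 165 167 168 171 168 254 254 255 252 252 252 252 252 252
  252 252]
 [162 163 162 163 165 168 169 167 126 125 166 170 255 255 254 252 252 252
  252 252]
 [163 161 162 169 162 171 128 131 121 117 103 113 144 169 164 161 156 253
  252 252]
 [155 162 160 162 164 124 125 117 108 106 110 111 109 108 164 166 164 155
  157 161]
 [159 164 166 163 126 129 114 103 103 114 104 115 115 111 110 167 162 161
  162 160]
 [161 164 163 165 128 127 102 102 100 145 148 148 125 120 112 135 168 164
  165 161]
 [160 159 164 161 125 122 101 
[... 205 characters left out ...]
 162 161
  162 159]
 [252 252 188 255 255 126  98 110 100 142 141 144 113 113 112 137 166 166
  165 161]
 [251 251 251 251 251 255 120  97 107 109 115 113 115 110 111 161 156 155
  154 157]
 [252 252 252 252 252 252 253 218 133 140 111 107 105 112 159 162 161 163
  158 157]
 [251 250 250 251 252 243 252 252 236 193 155 159 220 254 176 175 174 152
  154 151]
 [252 252 252 252 244 245 245 252 252 252 252 252 252 252 252 252 254 255
  255 156]
 [252 251 252 252 243 244 244 252 252 252 252 252 252 252 252 252 251 251
  252 152]
 [252 252 252 244 244 245 245 252 252 252 252 252 252 252 252 252 252 252
  251 156]
 [252 251 241 242 244 243 243 252 252 252 252 252 252 252 252 252 251 251
  252 153]]
```

Request:
{"api": "send_rows", "payload": {"plan": [{"delta_pos":[-0.0004,-0.0014,0],"delta_rot":[0.0001,-0.0002,0.0007]},{"delta_pos":[0,0,0.02],"delta_rot":[0,0,0]},{"delta_pos":[0,0,0.03],"delta_rot":[0,0,0]},{"delta_pos":[0,0,0.03],"delta_rot":[0,0,0]},{"delta_pos":[0,0,0.02],"delta_rot":[0,0,0]},{"delta_pos":[0,0,0.01],"delta_rot":[0,0,0]},{"delta_pos":[0,0,0],"delta_rot":[0,0,0]},{"delta_pos":[0,0,0],"delta_rot":[0,0,0]},{"delta_pos":[0,0,0],"delta_rot":[0,0,0]},{"delta_pos":[0,0,0],"delta_rot":[0,0,0]}]}}

```text
time_s: 22.55
tool_pos: [0.6026, -0.0938, 0.0797]
eef_rot: [0.001, 0.723, 0.69, 0.0]
contact_force: [0.1, -0.3, -0.8]
opening: 0.0149
grasp_force: 58.5
```

Run:
```python
from h import *
go((.6012,-.0922,.0775),1.525)
o=monitor.get_obs();print(o['contact_force'])
```

```text
t 22.55 pos [ 0.6026 -0.0938  0.0797] yaw 1.5238855681667645 toolz [ 0.0023 -0.0012 -1.    ]
world d mm [-1.369   1.5946 -2.158 ] dpos units (after turn) [ 0.002  -0.0019  0.0029] rot turns [ 0.0004  0.0002 -0.0002]
[ 0.0971 -0.2863 -0.8008]
```

Request:
{"api": "send_rows", "payload": {"plan": [{"delta_pos":[0.002,-0.0019,0.0029],"delta_rot":[0.0004,0.0002,0]},{"delta_pos":[0,0,0],"delta_rot":[0,0,0]},{"delta_pos":[0,0,0],"delta_rot":[0,0,0]},{"delta_pos":[0,0,0],"delta_rot":[0,0,0]},{"delta_pos":[0,0,0],"delta_rot":[0,0,0]}]}}

```text
time_s: 22.97
tool_pos: [0.6003, -0.0921, 0.0761]
eef_rot: [-0.001, 0.724, 0.69, -0.001]
contact_force: [0.5, 0.4, -1.4]
opening: 0.015
grasp_force: 58.5
```

Run:
```python
from h import *
go((.6012,-.0922,.0775),1.525)
o=monitor.get_obs();print(o['contact_force'])
```

```text
t 22.97 pos [ 0.6003 -0.0921  0.0761] yaw 1.5238275855900008 toolz [-0.0021  0.0008 -1.    ]
world d mm [ 0.8797 -0.1368  1.3519] dpos units (after turn) [-0.0001  0.0012 -0.0018] rot turns [-0.0003 -0.0001 -0.0002]
[ 0.5163  0.411  -1.3554]
```

Request:
{"api": "send_rows", "payload": {"plan": [{"delta_pos":[0,0.0008,-0.0012],"delta_rot":[-0.0002,0,0]},{"delta_pos":[0,0,0],"delta_rot":[0,0,0]},{"delta_pos":[0,0,0],"delta_rot":[0,0,0]},{"delta_pos":[0.008,0,0],"delta_rot":[0,0,0]},{"delta_pos":[0.008,0,0],"delta_rot":[0,0,0]},{"delta_pos":[0,0,0],"delta_rot":[0,0,0]},{"delta_pos":[0,0,0],"delta_rot":[0,0,0]},{"delta_pos":[0,0,0],"delta_rot":[0,0,0]},{"delta_pos":[0,0,0],"delta_rot":[0,0,0]}]}}

```text
time_s: 23.72
tool_pos: [0.6015, -0.0801, 0.077]
eef_rot: [-0.001, 0.723, 0.69, -0.0]
contact_force: [0.3, 0.7, -1.3]
opening: 0.0151
grasp_force: 58.5
```

Run:
```python
from h import *
go((.60315,-.0503,.0775),1.525)
o=monitor.get_obs();print(o['contact_force'])
```

```text
t 23.72 pos [ 0.6015 -0.0801  0.077 ] yaw 1.5240076867738235 toolz [-0.001   0.0006 -1.    ]
world d mm [ 1.6613 29.794   0.5042] dpos units (after turn) [ 0.0398  0.0004 -0.0007] rot turns [-0.0002 -0.0001 -0.0002]
[ 0.289   0.6653 -1.3356]
```

Well aligned and free of contact. I push on toward the throat.

Request:
{"api": "send_rows", "payload": {"plan": [{"delta_pos":[0.006,0.0002,-0.0003],"delta_rot":[0,0,0]},{"delta_pos":[0.006,0,0],"delta_rot":[0,0,0]},{"delta_pos":[0.006,0,0],"delta_rot":[0,0,0]},{"delta_pos":[0.004,0,0],"delta_rot":[0,0,0]},{"delta_pos":[0,0,0],"delta_rot":[0,0,0]},{"delta_pos":[0,0,0],"delta_rot":[0,0,0]}]}}

```text
time_s: 24.22
tool_pos: [0.6024, -0.0633, 0.0772]
eef_rot: [-0.001, 0.723, 0.691, -0.0]
contact_force: [0.7, -0.5, -0.9]
opening: 0.0151
grasp_force: 58.5
```

Run:
```python
from h import *
go((.60315,-.0503,.0775),1.525)
o=monitor.get_obs();print(o['contact_force'],o['moment'])
```

```text
t 24.22 pos [ 0.6024 -0.0633  0.0772] yaw 1.5244640599624077 toolz [-0.001   0.0007 -1.    ]
world d mm [ 0.7459 12.9745  0.2843] dpos units (after turn) [ 0.0173  0.0002 -0.0004] rot turns [-0.0002 -0.0001 -0.0001]
[ 0.7211 -0.467  -0.8753] [ 0.0038  0.017  -0.0306]
```

Request:
{"api": "send_rows", "payload": {"plan": [{"delta_pos":[0.004,0,0],"delta_rot":[0,0,0]},{"delta_pos":[0.004,0,0],"delta_rot":[0,0,0]},{"delta_pos":[0,0,0],"delta_rot":[0,0,0]},{"delta_pos":[0,0,0],"delta_rot":[0,0,0]}]}}

```text
time_s: 24.55
tool_pos: [0.6029, -0.0585, 0.0775]
eef_rot: [0.0, 0.724, 0.69, -0.0]
contact_force: [0.7, -4.8, -0.2]
opening: 0.015
grasp_force: 58.6
```

Request:
{"api": "send_rows", "payload": {"plan": [{"delta_pos":[0.004,0,0],"delta_rot":[0,0,0]},{"delta_pos":[0.004,0,0],"delta_rot":[0,0,0]},{"delta_pos":[0.0015,0,0],"delta_rot":[0,0,0]},{"delta_pos":[0,0,0],"delta_rot":[0,0,0]},{"delta_pos":[0,0,0],"delta_rot":[0,0,0]}]}}

```text
time_s: 24.97
tool_pos: [0.6029, -0.0497, 0.0771]
eef_rot: [-0.001, 0.723, 0.69, 0.0]
contact_force: [0.9, 1.3, -0.4]
opening: 0.015
grasp_force: 58.6
```

Run:
```python
from h import *
go((.60315,-.0503,.0775),1.525)
o=monitor.get_obs();print(o['contact_force'],o['moment'])
```

```text
t 24.97 pos [ 0.6029 -0.0497  0.0771] yaw 1.5242763252418603 toolz [-0.0014  0.0017 -1.    ]
world d mm [ 0.2924 -0.6347  0.4476] dpos units (after turn) [-0.0008  0.0004 -0.0006] rot turns [-0.0002 -0.0003 -0.0001]
[ 0.8771  1.3147 -0.4005] [ 0.2904 -0.1327 -0.0004]
```

The force rose to 4.8 N and then dropped away, so it snapped. A small extra push tests for the seat.

Request:
{"api": "send_rows", "payload": {"plan": [{"delta_pos":[0.0015,0,0],"delta_rot":[0,0,0]},{"delta_pos":[0,0,0],"delta_rot":[0,0,0]},{"delta_pos":[0,0,0],"delta_rot":[0,0,0]},{"delta_pos":[0,0,0],"delta_rot":[0,0,0]}]}}

```text
time_s: 25.3
tool_pos: [0.6029, -0.0493, 0.0771]
eef_rot: [-0.001, 0.724, 0.69, -0.0]
contact_force: [0.6, -0.2, -0.8]
opening: 0.0152
grasp_force: 58.6
```

Request:
{"api": "send_rows", "payload": {"plan": [{"delta_pos":[0.0015,0,0],"delta_rot":[0,0,0]},{"delta_pos":[0,0,0],"delta_rot":[0,0,0]},{"delta_pos":[0,0,0],"delta_rot":[0,0,0]},{"delta_pos":[0,0,0],"delta_rot":[0,0,0]}]}}

```text
time_s: 25.63
tool_pos: [0.6029, -0.049, 0.0772]
eef_rot: [-0.0, 0.724, 0.69, -0.001]
contact_force: [-1.8, -5.3, -0.3]
opening: 0.0153
grasp_force: 58.6
```

The hard stop is felt, so the clip is seated. I release and lift.

Request:
{"api": "send_rows", "payload": {"plan": [{"delta_pos":[0,0,0],"delta_rot":[0,0,0]},{"delta_pos":[0,0,0],"delta_rot":[0,0,0]},{"delta_pos":[0,0,0],"delta_rot":[0,0,0]},{"delta_pos":[0,0,0],"delta_rot":[0,0,0]},{"delta_pos":[0,0,0],"delta_rot":[0,0,0]},{"delta_pos":[0,0,0],"delta_rot":[0,0,0]},{"delta_pos":[0,0,-0.01],"delta_rot":[0,0,0]},{"delta_pos":[0,0,-0.02],"delta_rot":[0,0,0]},{"delta_pos":[0,0,-0.03],"delta_rot":[0,0,0]},{"delta_pos":[0,0,-0.04],"delta_rot":[0,0,0]},{"delta_pos":[0,0,-0.04],"delta_rot":[0,0,0]},{"delta_pos":[0,0,-0.03],"delta_rot":[0,0,0]}], "grip": -0.1}}

```text
time_s: 26.63
tool_pos: [0.604, -0.0484, 0.2082]
eef_rot: [0.001, 0.723, 0.69, 0.001]
contact_force: [0.8, 0.5, 0.2]
opening: 0.0382
grasp_force: 0.0
```

Request:
{"api": "send_rows", "payload": {"plan": [{"delta_pos":[-0.02,0,-0.01],"delta_rot":[0,0,0]},{"delta_pos":[-0.02,0,0],"delta_rot":[0,0,0]},{"delta_pos":[0,0,0],"delta_rot":[0,0,0]},{"delta_pos":[0,0,0],"delta_rot":[0,0,0]},{"delta_pos":[0,0,0],"delta_rot":[0,0,0]},{"delta_pos":[0,0,0],"delta_rot":[0,0,0]},{"delta_pos":[0,0,0],"delta_rot":[0,0,0]}]}}

```text
time_s: 27.22
tool_pos: [0.6012, -0.078, 0.2108]
eef_rot: [-0.002, 0.723, 0.69, -0.001]
contact_force: [0.8, 0.3, 0.6]
opening: 0.0383
grasp_force: 0.0
```

Run:
```python
from h import *
m=vision.camera_model('wrist');im=vision.get_image('wrist');cv2.imwrite('pics/w9.png',im[:,:,::-1])
print(monitor.get_obs()['tool_pos'])
yaw=1.525;c,s=np.cos(yaw),np.sin(yaw)
E=lambda q:proj(m,[[.6045+c*q[0]-s*q[1],-.021+s*q[0]+c*q[1],.067+q[2]]])[0]
for q in [(-.036,-.017,.006),(-.036,.017,.006),(-.007,-.017,.006),(-.007,.017,.006),(.017,.012,.006),(.017,-.012,.006)]: print('exp',q,E(q))
print('tab top exp',E((-.028,0,.042)))
for d in vision.outline_of('clip','wrist')[:2]:
    print(d['score'],d['bbox'])
    R_=d['region'];ys,xs=np.nonzero(R_);print(xs.min(),xs.max(),ys.min(),ys.max())
    for y in range(ys.min(),ys.max()+1,6):
        v=np.nonzero(R_[y])[0]
        if len(v): print(y,[(int(a[0]),int(a[-1])) for a in np.split(v,np.nonzero(np.diff(v)>1)[0]+1)])
g=cv2.cvtColor(im,cv2.COLOR_RGB2GRAY);u,v=E((-.028,0,.042));u,v=int(u),int(v)
k=(g[v-45:v+45,u-45:u+45]<60).astype(np.uint8);n,l,st,ce=cv2.connectedComponentsWithStats(k)
for i in range(1,n):
    if st[i,4]>150: print('dark',st[i],ce[i]+[u-45,v-45])
```

```text
[ 0.6014 -0.078   0.2112]
exp (-0.036, -0.017, 0.006) [345.6663 192.3336]
exp (-0.036, 0.017, 0.006) [296.5099 192.3724]
exp (-0.007, -0.017, 0.006) [346.3576 149.5744]
exp (-0.007, 0.017, 0.006) [295.8311 149.6396]
exp (0.017, 0.012, 0.006) [302.8419 112.4178]
exp (0.017, -0.012, 0.006) [339.3499 112.3548]
tab top exp [321.1767 189.0206]
0.75 [319.4, 153.6, 51.5, 89.9]
295 345 112 200
112 [(302, 304), (337, 340)]
118 [(301, 306), (334, 339)]
124 [(304, 311), (330, 337)]
130 [(301, 309), (335, 340)]
136 [(300, 306), (337, 340)]
142 [(300, 306), (338, 340)]
148 [(299, 308), (336, 341)]
154 [(295, 315), (328, 345)]
160 [(295, 345)]
166 [(295, 345)]
172 [(296, 344)]
178 [(296, 344)]
184 [(296, 344)]
190 [(297, 343)]
196 [(308, 333)]
```

The clip's outline matches the seated prediction to about a pixel, with the tips at row 112 and the back at columns 295–345. I hand in.

```bash
python3 -c "
from cell import bot
print(bot.hand_in())"
```

```text
the job is handed in; nothing more can be done
None
```

The plate is home on the stop blocks over both pins, the clip is snapped into the large pin's groove and let go, and the job was handed in at about 27 s; the hand-in returned no verdict.

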